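# Line up the test-kit cartons by height at the entrance desk

### The arm

A 6-joint arm with a two-finger parallel gripper is mounted at the origin on the work surface. World frame = base frame: x ahead of the robot, y to its left, z up, the work surface at z = 0. Lengths are in mm, angles in rad, forces in N, time in s.
With the tool pointing down it reaches from about 400 to 925 mm from the base axis. Payload 12.5 kg.
Tool frame: the origin (TCP) lies midway between the tips of the shut fingers; the grasp point (between the pads) lies 19 mm behind it (env.pinch_z is the z of the grasp point in the tool frame, in mm); z points along the fingers, y is the line along which they close (so a half turn about z gives the same grasp; the last joint's range is limited). The gripper opens to 95 mm and grips with 3 to 60 N. Pads are 20 mm wide; open, the fingers measure 119 mm over their backs; the gripper's body (75 mm by 180 mm) begins 59 mm behind the grasp point.
Start: joints at [1.228, 0.491, 1.559, -0, 1.092, -0.106], TCP at [146.602, 607.581, 214.661] pointing down, gripper open.
Joint ranges: [-3.1, 3.1], [-0.84, 2.19], [0.05, 2.79], [-1.13, 4.28], [0.06, 2.93], [-2.69, 2.69]. Speed limits (rad/s): [2.22, 2.22, 2.79, 3.14, 3.14, 3.14].

### API

Orientations are given as [roll, pitch, yaw] about the fixed x, y, z axes, in that order (R = Rz(yaw) Ry(pitch) Rx(roll)).
In Python, from cell import env, eyes gives the robot as it stands.
- The arm moves only by the shell command python3 -m inch 'ROWS'. ROWS is JSON, a list of rows, each a list of 3 entries, a list of its own where there are three numbers: the shift along the tool's x, y, z in units of 60 mm (1.0 is 60 mm), then the turn about the tool's z in units of 5 degrees (1.0 is 5 degrees), then the closure, from -1 (fully open) to 1 (shut). In form: [[[tx, ty, tz], turn, claw], ...]. A call has exactly 10 rows; each row shifts and turns the commanded pose from where the row before left it, along the tool's axes as they then stand; what a row does not reach is not made up. A row lasts 1/8 s, in which the tool goes at most 62.5 mm and 10.7 degrees, less where a joint would pass 70% of its speed; a pose out of reach is approached as far as the arm can. A call is refused whole if a number of a shift passes 1 or a number of a turn 1, either way. A call with a gripper value outside its range is refused whole. The fingers move at their own pace and stop on an object; the grip force is fixed at half the most. Time passes only in rows, so rows that do not move let the fingers close, or fill a call up. It gives the time, the measured TCP pose, the force, the opening and the grip force at its end, in the units of the state.
- env.state(): the state, without advancing time (a new reading comes with each control period).
- eyes.read_camera(name): name is "side" or "top" or "wrist"; returns a dict with "pixels" (400x640x3 uint8, red, green, blue), "fx", "fy", "cx", "cy" (pixels), "extrinsics" (4x4, takes a point from world to camera coordinates). Camera axes: x right, y down, z forward; pixel columns grow to the right and rows downward; lengths in mm; the calibration is good to about 2 mm. A picture is of the moment at which its call begins. There is no depth.
- env.job_done(): hands the job in; it is judged then, once.
Trained networks look in a picture, given as the dict that the camera call returned (one of the last four; its "shot" number tells which), for a name from the list of things; names that differ only in an ending like _2 or _b are one class to them, and where a whole thing is asked for, a point or a joint stands for the part that bears it (a point fixed in the world has none). Each returns a list of dicts, best first, with "score" (0 to 1); they miss things now and then, are a little off and sometimes report something else, mostly with a low value. They report only what shows in the picture. A call takes as long as a camera call.
- eyes.boxes_of(name, picture): "centre" ([row, column] in pixels, amid what is visible of it).
- eyes.cut_out(name, picture): "mask" (400x640 bool, what is visible of it) and "centre" ([row, column] in pixels, amid what is visible of it).
- eyes.spot_point(name, picture): "centre" ([row, column] in pixels: a listed point, or the origin of a listed thing).
The state is a dict: "t": time; "joints": joint angles; "qvel": joint speeds; "tau": joint torques, N m; "eef_pos": TCP position; "tcp_rot": TCP orientation; "ft_force": force on the tool from outside, world axes, zero at the start; "moment": the same for the moment, N m; "opening": opening from 0.0 (shut) to 1.0 (fully open); "grip_force": force on a finger pad.
Only numpy, scipy, OpenCV 4.12 (cv2) and the standard library are available. Lean on these libraries where they do the work, as an engineer would, in place of code of your own. Each camera call takes 0.05 s, during which the arm holds its last target. There are 200 camera calls.

### The job

Stand the four white test-kit cartons on the four tags of the grey mat, one centred on each tag, in order of height: the tallest next to the phone, stepping down to the shortest next to the sanitiser bottle. Set them upright and squared up with the tags (each carton's longer side along the tag's longer side), never tip one over, and leave the phone and the sanitiser bottle where they stand.

Things in the scene. Friction and masses are not known exactly. Their poses are not given: they have to be found in the camera images.
- carton_red: white test-kit carton standing upright, with a red top panel and red band round its foot; 130 mm tall, footprint 40 mm along its x axis and 56 mm along its y axis, rigid, 0.08 to 0.25 kg. Origin: centre of the underside; z up. Starts on the bare table (z = 0) on the robot's side of the grey mat, its x axis within 0.5 rad of the world's x.
- carton_blue: white test-kit carton standing upright, with a blue top panel and blue band round its foot; 105 mm tall, footprint 40 mm along its x axis and 56 mm along its y axis, rigid, 0.08 to 0.25 kg. Origin: centre of the underside; z up. Starts on the bare table (z = 0) on the robot's side of the grey mat, its x axis within 0.5 rad of the world's x.
- carton_green: white test-kit carton standing upright, with a green top panel and green band round its foot; 80 mm tall, footprint 40 mm along its x axis and 56 mm along its y axis, rigid, 0.08 to 0.25 kg. Origin: centre of the underside; z up. Starts on the bare table (z = 0) on the robot's side of the grey mat, its x axis within 0.5 rad of the world's x.
- carton_yellow: white test-kit carton standing upright, with a yellow top panel and yellow band round its foot; 55 mm tall, footprint 40 mm along its x axis and 56 mm along its y axis, rigid, 0.08 to 0.25 kg. Origin: centre of the underside; z up. Starts on the bare table (z = 0) on the robot's side of the grey mat, its x axis within 0.5 rad of the world's x.
- tag_white: white rectangular tag, 46 mm along its x axis by 62 mm along y and 2 mm thick, fixed on a grey mat 4 mm thick; its upper face is at z = 0.006. Origin: centre of the underside. The four tags lie in one straight row, 90 mm apart along their y axes (all parallel, within 0.15 rad of the world's axes); which colour lies where in the row is chance and the tag colours mean nothing.
- tag_black: black rectangular tag, 46 mm along its x axis by 62 mm along y and 2 mm thick, fixed on a grey mat 4 mm thick; its upper face is at z = 0.006. Origin: centre of the underside. The four tags lie in one straight row, 90 mm apart along their y axes (all parallel, within 0.15 rad of the world's axes); which colour lies where in the row is chance and the tag colours mean nothing.
- tag_lilac: lilac rectangular tag, 46 mm along its x axis by 62 mm along y and 2 mm thick, fixed on a grey mat 4 mm thick; its upper face is at z = 0.006. Origin: centre of the underside. The four tags lie in one straight row, 90 mm apart along their y axes (all parallel, within 0.15 rad of the world's axes); which colour lies where in the row is chance and the tag colours mean nothing.
- tag_tan: tan (orange-brown) rectangular tag, 46 mm along its x axis by 62 mm along y and 2 mm thick, fixed on a grey mat 4 mm thick; its upper face is at z = 0.006. Origin: centre of the underside. The four tags lie in one straight row, 90 mm apart along their y axes (all parallel, within 0.15 rad of the world's axes); which colour lies where in the row is chance and the tag colours mean nothing.
- phone: dark phone leaning on an aluminium stand (one loose piece), 150 mm tall, 60 mm deep, 72 mm wide; origin: centre of the underside. It stands in line with the row of tags, 105 mm beyond the centre of the tag at one end, either end.
- sanitiser: pump bottle of hand sanitiser, pale with a blue label, 58 mm in diameter, 160 mm tall, loose; origin: centre of the underside. It stands in line with the row, 105 mm beyond the tag at the other end.

How it is judged:
By the outcome, as a careful person would: the job done as asked, in the order asked, and still so for the second after the job is handed in, with the robot touching nothing.
It also fails if it takes over 115 s, if anything falls off the work surface, if the arm or the gripper's body presses on something with over 40 N, if the wrist force passes 120 N, or if a joint passes its speed limit or range.

## Working session

There is one attempt and no reset: what is moved stays moved. The work goes in short steps, Python scripts to look and compute and a shell command to move; the robot and the scene stay as the last step left them, time stands still between calls to the robot, and variables do not carry over. Pictures are saved under pics/ and viewed, at most 14 in all, crops included, and the job is handed in when it is done.

```bash
ls; mkdir -p pics
python3 - <<'E'
from cell import env, eyes
import cv2,numpy as np
np.set_printoptions(precision=3,suppress=True)
s=env.state(); print(s['eef_pos'],s['tcp_rot'],s['opening'],env.pinch_z,s['t'])
N=['carton_red','carton_blue','carton_green','carton_yellow','tag_white','tag_black','tag_lilac','tag_tan','phone','sanitiser']
for c in ['top','side']:
    p=eyes.read_camera(c); cv2.imwrite(f'pics/{c}0.png',p['pixels'][:,:,::-1])
    print(c,p['fx'],p['cx'],p['cy'],p['extrinsics'].tolist() if hasattr(p['extrinsics'],'tolist') else p['extrinsics'])
    for n in N:
        print(n,[(np.round(d['centre'],1).tolist(),round(d['score'],2)) for d in eyes.cut_out(n,p)[:2]],[(np.round(d['centre'],1).tolist(),round(d['score'],2)) for d in eyes.spot_point(n,p)[:2]])
E
```

```text
pics
[146.507 607.342 214.067] [-3.141 -0.     2.905] 1.0010781322119413 -18.8 0.0
top 491.39491762177704 324.78506458730266 193.70527016368942 [[0.014558823084305235, -0.9998388103714987, 0.010506852302484167, -15.199258966389799], [-0.998571304395776, -0.015079074146209516, -0.051263745085702396, 571.8178144573909], [0.051413915506588866, -0.009745501413443694, -0.998629878630958, 1092.444703936572], [0.0, 0.0, 0.0, 1.0]]
carton_red [([231.5, 452.1], 0.83)] [([231.7, 445.4], 0.77)]
carton_blue [([243.5, 363.2], 0.66)] [([242.1, 357.6], 0.94), ([135.9, 227.6], 0.75)]
carton_green [([229.1, 282.0], 0.69)] [([226.8, 286.1], 0.88)]
carton_yellow [([223.6, 191.4], 0.98), ([129.4, 220.6], 0.39)] [([224.5, 192.5], 0.89)]
tag_white [([159.4, 386.4], 0.72)] [([159.9, 387.5], 0.75), ([140.9, 269.4], 0.54)]
tag_black [([143.9, 309.5], 0.71)] [([145.5, 308.8], 0.86)]
tag_lilac [([153.6, 345.7], 0.58)] [([152.5, 352.9], 0.81)]
tag_tan [([141.0, 272.9], 0.82)] [([143.5, 270.8], 0.76)]
phone [([164.7, 441.9], 0.71)] [([167.7, 433.9], 0.59)]
sanitiser [([128.5, 221.7], 0.57)] [([133.8, 225.2], 0.6
[... 342 characters left out ...]
]
carton_red [([304.1, 372.1], 0.78)] [([334.4, 369.3], 0.94), ([222.5, 369.6], 0.19)]
carton_blue [([245.3, 289.0], 0.64)] [([267.3, 291.9], 0.67)]
carton_green [([199.0, 259.2], 0.74)] [([216.4, 264.2], 0.57)]
carton_yellow [([160.5, 227.1], 0.95)] [([171.3, 230.5], 0.58)]
tag_white [([247.7, 399.6], 0.97)] [([249.3, 395.8], 0.6)]
tag_black [([197.6, 352.2], 0.94)] [([197.4, 353.3], 0.89)]
tag_lilac [([224.4, 369.7], 0.58), ([160.3, 230.2], 0.38)] [([171.2, 231.7], 0.73), ([222.8, 372.2], 0.62)]
tag_tan [([174.5, 334.5], 0.65), ([249.1, 395.6], 0.42)] [([176.8, 335.5], 0.51)]
phone [([261.8, 431.3], 0.68)] [([287.9, 425.1], 0.77)]
sanitiser [([133.8, 311.6], 0.92)] [([162.5, 313.2], 0.73)]
```

View pics/top0.png

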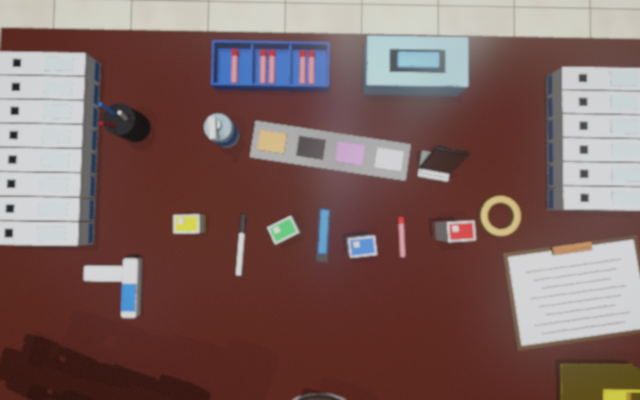

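View pics/side0.png

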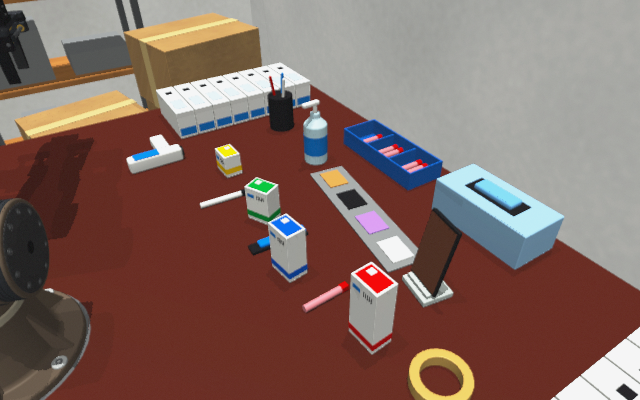

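The top view shows the phone at the −y end (col 440) and the sanitiser at the +y end (col 220), with the tags running white, lilac, black, tan between them. So red→white, blue→lilac, green→black, yellow→tan. Next I'll measure from both views.

```bash
cat > h.py <<'E'
from cell import env, eyes
import cv2,numpy as np
from scipy.optimize import least_squares
np.set_printoptions(precision=3,suppress=True)
C=['carton_red','carton_blue','carton_green','carton_yellow']
T=['tag_white','tag_lilac','tag_black','tag_tan']
def proj(p,X):
    E=np.array(p['extrinsics']); c=np.atleast_2d(X)@E[:3,:3].T+E[:3,3]
    return np.c_[p['fx']*c[:,0]/c[:,2]+p['cx'],p['fy']*c[:,1]/c[:,2]+p['cy']]   # u,v
def ray(p,uv):
    E=np.array(p['extrinsics']); uv=np.atleast_2d(uv)
    d=np.c_[(uv[:,0]-p['cx'])/p['fx'],(uv[:,1]-p['cy'])/p['fy'],np.ones(len(uv))]@E[:3,:3]
    return -E[:3,:3].T@E[:3,3],d
def plane(p,uv,z):
    o,d=ray(p,uv); return (o+d*((z-o[2])/d[:,2])[:,None])[:,:2]
def tri(ps,uvs):
    A=np.zeros((3,3));b=np.zeros(3)
    for p,uv in zip(ps,uvs):
        o,d=ray(p,uv); d=d[0]/np.linalg.norm(d[0]); M=np.eye(3)-np.outer(d,d); A+=M;b+=M@o
    return np.linalg.solve(A,b)
HUE={'red':[(0,8),(172,180)],'blue':[(100,125)],'green':[(50,85)],'yellow':[(22,35)]}
def panel(p,name,near):
    """saturated blob of the carton's colour nearest to pixel near (u,v), hull filled"""
    hsv=cv2.cvtColor(p['pixels'],cv2.COLOR_RGB2HSV); k=name.split('_')[1]
    m=sum(((hsv[...,0]>=a)&(hsv[...,0]<=b)) for a,b in HUE[k])>0
    m=(m&(hsv[...,1]>110)&(hsv[...,2]>110)).astype(np.uint8)
    n,l,st,ce=cv2.connectedComponentsWithStats(m)
    ok=[i for i in range(1,n) if st[i,4]>60]
    i=min(ok,key=lambda i:np.hypot(*(ce[i]-near)))
    pts=np.argwhere(l==i)[:,::-1].astype(np.float32)
    return cv2.convexHull(pts)[:,0]
def rect(P):
    (c,(w,h),a)=cv2.minAreaRect(P.astype(np.float32))
    if w>h: a+=90; w,h=h,w      # w along x axis, short
    a=np.deg2rad((a+90)%180-90); return np.array(c),(w,h),a
def centroid(h):
    M=cv2.moments(h.astype(np.float32)); return np.array([M['m10'],M['m01']])/M['m00']
E
python3 - <<'E'
from h import *
t=eyes.read_camera('top');s=eyes.read_camera('side')
appr={'carton_red':((462,231),(374,277)),'carton_blue':((362,246),(287,226)),'carton_green':((283,230),(263,186)),'carton_yellow':((186,223),(228,151))}
for n in C:
    a=panel(t,n,appr[n][0]);b=panel(s,n,appr[n][1])
    X=tri([t,s],[centroid(a),centroid(b)])
    rt=rect(plane(t,a,X[2]));rs=rect(plane(s,b,X[2]))
    print(n,X,'top',rt[0],rt[1],rt[2],'side',rs[0],rs[1],rs[2])
pts=[]
for n in T:
    uv=[]
    for p,k in ((t,'t'),(s,'s')):
        d=eyes.cut_out(n,p)
        ms=d[0]['mask'].astype(np.uint8); hull=cv2.convexHull(np.argwhere(ms>0)[:,::-1].astype(np.int32))[:,0]
        uv.append(centroid(hull)); r=rect(plane(p,hull,6)); print(n,k,d[0]['score'],plane(p,uv[-1],6)[0],r[1],r[2])
    print(n,tri([t,s],uv))
for n in ('phone','sanitiser'):
    uv=[]
    for p in (t,s):
        uv.append(np.array(eyes.spot_point(n,p)[0]['centre'])[::-1]); print(n,plane(p,uv[-1],0))
E
```

```text
carton_red [ 493.801 -282.232  132.924] top [ 494.988 -281.387] (28.071584701538086, 42.44002914428711) 0.014452863924048839 side [ 493.593 -281.316] (30.911540985107422, 47.20982360839844) 0.08008105424160093
carton_blue [459.206 -86.399 108.342] top [460.287 -84.36 ] (26.11498260498047, 41.31760787963867) 0.13745136146441386 side [458.973 -85.646] (30.678499221801758, 46.7409553527832) 0.13097015115516414
carton_green [490.751  79.272  83.098] top [491.738  81.79 ] (23.530729293823242, 40.28757095336914) 0.47791377841561633 side [490.161  79.978] (30.05691146850586, 46.680973052978516) 0.4637205279650663
carton_yellow [500.453 289.621  58.856] top [502.145 291.229] (25.763673782348633, 42.76004409790039) 0.014345807969119556 side [499.595 290.136] (31.363351821899414, 49.7940788269043) 0.017462230754351875
tag_white t 0.63 [ 654.225 -149.427] (46.1236572265625, 60.57948684692383) -0.11738002346773296
tag_white s 0.63 [ 652.556 -150.336] (50.14697265625, 65.53565216064453) -0.1504636747414603
tag_white [ 654.05  -149.377    4.572]
tag_lilac t 0.8 [666.658 -61.143] (48.974613189697266, 61.69808578491211) -0.13054429505210363
tag_lilac s 0.67 [665.898 -61.134] (46.8825798034668, 63.34569549560547) -0.14902623354309005
tag_lilac [666.427 -60.986   5.709]
tag_black t 0.74 [679.002  27.997] (47.07011413574219, 61.68162155151367) -0.12676367156862717
tag_black s 0.78 [678.589  28.676] (48.98833465576172, 67.09854125976562) -0.12871563548960074
tag_black [678.65   28.172   6.332]
tag_tan t 0.78 [691.999 117.7  ] (43.384220123291016, 60.79524612426758) -0.15005754267522323
tag_tan s 0.63 [690.148 117.834] (46.95792770385742, 64.48123168945312) -0.1351784616649505
tag_tan [691.357 118.163   5.474]
phone [[ 638.79  -255.447]]
phone [[ 639.521 -252.274]]
sanitiser [[706.794 223.9  ]]
sanitiser [[696.027 214.653]]
```

Both views agree: carton heights come out at 133, 108, 83 and 59 mm, each about 3 mm above nominal, and the tag row is 270 mm long at about −0.14 rad. I'll turn the tool first, and take yellow to tan first.

```bash
cat >> h.py <<'E'
def togo(x,y,z,yaw=None):
    """remaining shift in units of 60 mm in present tool axes, and turn units; yaw folded to half a turn"""
    s=env.state(); p=np.array(s['eef_pos']); r=s['tcp_rot'][2]
    c,n=np.cos(r),np.sin(r); d=np.array([x,y,z])-p
    if yaw is None: yaw=r
    print('t',round(s['t'],2),'tcp',p,'yaw',round(r,3),'F',np.array(s['ft_force']),'open',round(s['opening'],3),'grip',round(s['grip_force'],1))
    print('units',np.array([c*d[0]+n*d[1],n*d[0]-c*d[1],-d[2]])/60,'turn',-np.rad2deg(yaw-r)/5)
E
python3 -m inch '[[[0,0,0],1,-1],[[0,0,0],1,-1],[[0,0,0],1,-1],[[0,0,0],1,-1],[[0,0,0],1,-1],[[0,0,0],1,-1],[[0,0,0],1,-1],[[0,0,0],1,-1],[[0,0,0],1,-1],[[0,0,0],1,-1]]'
python3 -m inch '[[[0,0,0],1,-1],[[0,0,0],1,-1],[[0,0,0],1,-1],[[0,0,0],1,-1],[[0,0,0],1,-1],[[0,0,0],0.1,-1],[[0,0,0],0,-1],[[0,0,0],0,-1],[[0,0,0],0,-1],[[0,0,0],0,-1]]'
python3 -c "
from h import *
togo(500.5,290,150,1.587)"
```

```text
t: 4.05
eef_pos: [146.6, 607.6, 214.6]
tcp_rot: [3.142, -0.0, 2.029]
ft_force: [-0.4, 0.3, 0.7]
opening: 1.002
grip_force: 0.0
t: 5.3
eef_pos: [146.6, 607.6, 214.7]
tcp_rot: [3.142, -0.0, 1.587]
ft_force: [-0.7, -0.2, -0.2]
opening: 1.0
grip_force: 0.0
t 5.3 tcp [146.598 607.57  214.663] yaw 1.587 F [-0.68  -0.154 -0.175] open 1.0 grip 0.0
units [-5.39   5.81   1.078] turn 0.0041044121128884095
```

```bash
python3 -m inch '[[[-0.5,0.5,0],0,-1],[[-0.6,0.6,0],0,-1],[[-0.6,0.6,0],0,-1],[[-0.6,0.6,0],0,-1],[[-0.6,0.6,0],0,-1],[[-0.6,0.6,0],0,-1],[[-0.6,0.6,0],0,-1],[[-0.6,0.6,0],0,-1],[[-0.4,0.6,0.3],0,-1],[[-0.29,0.51,0.3],0,-1]]'
python3 - <<'E'
from h import *
togo(500.5,290,19,1.587)
p=eyes.read_camera('wrist'); cv2.imwrite('pics/w1.png',p['pixels'][:,:,::-1])
print(proj(p,[500.5,290,55]), np.linalg.inv(p['extrinsics'])[:3])
E
```

```text
t: 6.55
eef_pos: [501.9, 288.7, 178.5]
tcp_rot: [3.141, -0.0, 1.586]
ft_force: [0.4, 0.1, 0.1]
opening: 1.0
grip_force: 0.0
t 6.55 tcp [501.862 288.662 178.47 ] yaw 1.586 F [0.397 0.109 0.081] open 1.0 grip 0.0
units [ 0.023 -0.022  2.658] turn -0.008523859027738199
[[323.341 193.745]] [[  1.      0.014   0.004 499.399]
 [  0.015  -0.96   -0.281 368.101]
 [  0.      0.281  -0.96  349.109]]
```

View pics/w1.png

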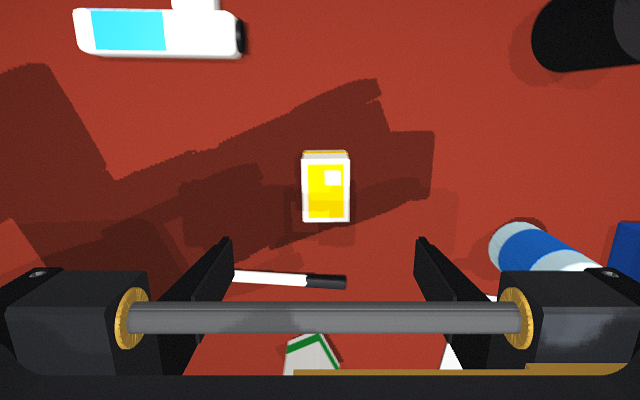

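The wrist view shows the yellow carton's top centred near (325, 190) px against a prediction of (323, 194), so it sits about 3 mm further in +y. The fingers are on either side along world x. I'll descend and grip, keeping the grip high so the wrist camera clears the bottle later.

```bash
python3 -m inch '[[[0.05,0,0.3],0,-1],[[0,0,0.4],0,-1],[[0,0,0.4],0,-1],[[0,0,0.4],0,-1],[[0,0,0.4],0,-1],[[0,0,0.4],0,-1],[[0,0,0.21],0,-1],[[0,0,0],0,-1],[[0,0,0],0,1],[[0,0,0],0,1]]'
python3 -m inch '[[[0,0,0],0,1],[[0,0,0],0,1],[[0,0,0],0,1],[[0,0,0],0,1],[[0,0,0],0,1],[[0,0,0],0,1],[[0,0,-0.2],0,1],[[0,0,-0.4],0,1],[[0,0,-0.3],0,1],[[0,0,0],0,1]]'
python3 -c "
from h import *
togo(600,118,80,1.431)"
```

```text
t: 7.85
eef_pos: [500.7, 293.1, 28.9]
tcp_rot: [3.14, -0.001, 1.587]
ft_force: [-0.5, 0.7, 0.6]
opening: 0.844
grip_force: 0.0
t: 9.1
eef_pos: [500.8, 293.2, 83.6]
tcp_rot: [3.139, -0.001, 1.587]
ft_force: [0.2, 0.4, -1.3]
opening: 0.413
grip_force: 30.0
t 9.1 tcp [500.824 293.18   83.601] yaw 1.587 F [ 0.249  0.409 -1.341] open 0.413 grip 30.0
units [-2.946  1.605  0.06 ] turn 1.7887951614907802
```

```bash
python3 -m inch '[[[-0.4,0.2,0],0,1],[[-0.5,0.3,0],0,1],[[-0.6,0.3,0],0,1],[[-0.6,0.3,0],0,1],[[-0.5,0.3,0],0,1],[[-0.35,0.2,0],0,1],[[0,0,0],0.9,1],[[0,0,0],0.89,1],[[0,0,0],0,1],[[0,0,0],0,1]]'
python3 - <<'E'
from h import *
togo(691.1,117.9,60,1.431)
p=eyes.read_camera('wrist'); cv2.imwrite('pics/w2.png',p['pixels'][:,:,::-1])
E
```

```text
t: 10.35
eef_pos: [599.1, 117.7, 81.8]
tcp_rot: [-3.141, -0.0, 1.433]
ft_force: [1.0, -0.2, -1.4]
opening: 0.42
grip_force: 30.0
t 10.35 tcp [599.07  117.696  81.836] yaw 1.433 F [ 1.031 -0.219 -1.4  ] open 0.42 grip 30.0
units [0.214 1.519 0.364] turn 0.02172161580013267
```

View pics/w2.png

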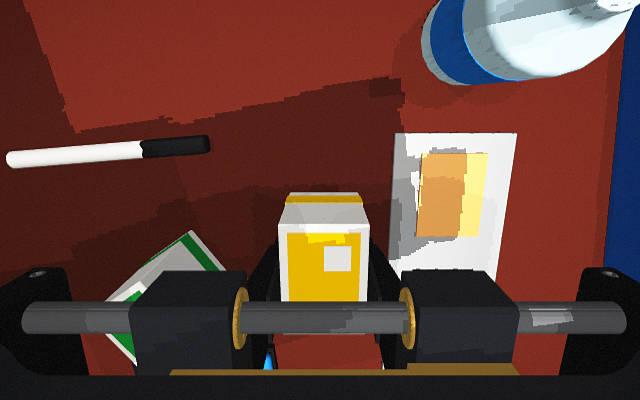

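The carton hangs square in the grip: its top's far edge is at about row 224 and its foot at row 193. The tan tag's corners are near (423,153), (488,153), (477,237) and (415,237). I'll measure both in this view.

Run:
```python
from h import *
p=eyes.read_camera('wrist')
s=env.state(); r=s['tcp_rot'][2]; R=np.array([[np.cos(r),np.sin(r)],[np.sin(r),-np.cos(r)]]); o=np.array(s['eef_pos'])
print('tag',plane(p,[[423,153],[488,153],[477,237],[415,237]],6), plane(p,[[423,153],[488,153],[477,237],[415,237]],6).mean(0))
for n in ['tag_tan']:
    for d in eyes.cut_out(n,p)[:1]:
        h=cv2.convexHull(np.argwhere(d['mask'])[:,::-1].astype(np.int32))[:,0]; print(d['score'],rect(plane(p,h,6)))
zt=o[2]+55-28.9
print('top far edge tool xy',(plane(p,[[281,224],[366,224]],zt)-o[:2])@R.T,'foot',(plane(p,[[288,193],[359,193]],zt-55)-o[:2])@R.T)
g=cv2.cvtColor(p['pixels'],cv2.COLOR_RGB2GRAY)
print(g[186:250,295].tolist())
```

```text
tag [[672.595 151.013]
 [717.507 144.734]
 [708.804  82.457]
 [662.888  88.863]] [690.449 116.767]
0.94 (array([690.216, 117.605]), (46.68156814575195, 61.292476654052734), np.float64(-0.13889397085977456))
top far edge tool xy [[ 27.351 -19.643]
 [ 27.347  17.217]] foot [[ 26.74  -21.983]
 [ 26.731  19.445]]
[38, 39, 34, 38, 37, 32, 138, 180, 185, 163, 145, 138, 139, 139, 139, 136, 166, 186, 172, 172, 172, 170, 175, 177, 173, 176, 175, 174, 175, 173, 172, 175, 173, 175, 176, 174, 173, 183, 218, 224, 226, 226, 226, 226, 227, 228, 208, 186, 175, 176, 177, 176, 178, 175, 178, 178, 176, 179, 177, 178, 176, 176, 176, 177]
```

```bash
python3 -m inch '[[[0.05,0.3,0],0,1],[[0.05,0.4,0],0,1],[[0.05,0.4,0],0,1],[[0.07,0.3,0],0,1],[[0,0.12,0],0,1],[[0,0,0.2],0,1],[[0,0,0.2],0,1],[[0,0,0.1],0,1],[[0,0,0],0,1],[[0,0,0],0,1]]'
python3 -c "
from h import *
togo(691.2,118.4,35.5,1.431)"
```

```text
t: 11.75
eef_pos: [691.5, 117.9, 52.3]
tcp_rot: [3.141, -0.0, 1.431]
ft_force: [-0.3, 0.4, -1.7]
opening: 0.419
grip_force: 30.0
t 11.75 tcp [691.488 117.888  52.329] yaw 1.431 F [-0.28   0.368 -1.693] open 0.419 grip 30.0
units [ 0.008 -0.006  0.28 ] turn -0.0011570597944227947
```

```bash
python3 -m inch '[[[0,0,0.1],0,1],[[0,0,0.1],0,1],[[0,0,0.06],0,1],[[0,0,0.01],0,1],[[0,0,0.01],0,1],[[0,0,0],0,1],[[0,0,0],0,1],[[0,0,0],0,0.2],[[0,0,0],0,-0.2],[[0,0,0],0,-0.5]]'
python3 -c "
from h import *
togo(691.2,118.4,35.5,1.431)"
```

```text
t: 13.0
eef_pos: [691.5, 117.9, 35.4]
tcp_rot: [3.141, -0.0, 1.431]
ft_force: [0.2, -0.1, 0.7]
opening: 0.575
grip_force: 0.0
t 13.0 tcp [691.536 117.888  35.435] yaw 1.431 F [ 0.174 -0.073  0.662] open 0.575 grip 0.0
units [ 0.008 -0.007 -0.001] turn -0.000981125463143198
```

```bash
python3 -m inch '[[[0,0,0],0,-1],[[0,0,0],0,-1],[[0,0,-0.4],0,-1],[[0,0,-0.6],0,-1],[[0,0,-0.7],0,-1],[[0,0,-0.6],0,-1],[[0,-0.2,-0.2],0,-1],[[-0.1,-0.5,0],0,-1],[[-0.2,-0.6,0],0,-1],[[-0.2,-0.6,0],0,-1]]'
python3 -m inch '[[[-0.2,-0.6,0],0,-1],[[-0.2,-0.5,0],0,-1],[[-0.17,-0.22,0],0,-1],[[0,0,0],-1,-1],[[0,0,0],-1,-1],[[0,0,0],-1,-1],[[0,0,0],-1,-1],[[0,0,0],-1,-1],[[0,0,0],-1,-1],[[0,0,0],-1,-1]]'
python3 - <<'E'
from h import *
togo(491.5,81,45,2.04)
p=eyes.read_camera('wrist'); cv2.imwrite('pics/w3.png',p['pixels'][:,:,::-1])
uv=proj(p,[491.5,81,80])[0]; h=panel(p,'carton_green',uv); print(uv,rect(plane(p,h,80)))
d=eyes.cut_out('carton_green',p); print([(x['score'],x['centre']) for x in d])
E
```

```text
t: 14.25
eef_pos: [571.8, 104.0, 184.0]
tcp_rot: [-3.14, 0.0, 1.431]
ft_force: [0.4, 0.1, 0.3]
opening: 1.0
grip_force: 0.0
t: 15.5
eef_pos: [491.2, 81.0, 184.6]
tcp_rot: [-3.141, -0.0, 2.044]
ft_force: [-0.2, 0.9, 0.3]
opening: 1.002
grip_force: 0.0
t 15.5 tcp [491.188  81.01  184.649] yaw 2.044 F [-0.204  0.903  0.288] open 1.002 grip 0.0
units [-0.003  0.005  2.327] turn 0.05139624837903671
[325.414 202.172] (array([491.469,  82.428]), (31.487512588500977, 47.33576965332031), np.float64(0.4681112816542799))
[]
```

View pics/w3.png

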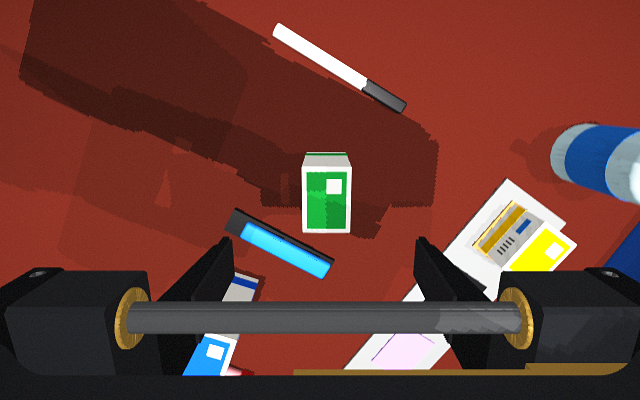

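The green carton sits square between the fingers at about (326, 197) px, and yellow stands on the tan tag. Gripping green now.

```bash
python3 -m inch '[[[0.02,0.02,0.3],0.05,-1],[[0,0,0.4],0,-1],[[0,0,0.4],0,-1],[[0,0,0.4],0,-1],[[0,0,0.4],0,-1],[[0,0,0.3],0,-1],[[0,0,0.08],0,-1],[[0,0,0],0,-1],[[0,0,0],0,1],[[0,0,0],0,1]]'
python3 -m inch '[[[0,0,0],0,1],[[0,0,0],0,1],[[0,0,0],0,1],[[0,0,0],0,1],[[0,0,0],0,1],[[0,0,0],0,1],[[0,0,-0.2],0,1],[[0,0,-0.4],0,1],[[0,0,-0.3],0,1],[[0,0,0],0,1]]'
python3 -c "
from h import *
togo(600,20,100,1.431)"
```

```text
t: 16.85
eef_pos: [491.9, 82.8, 49.0]
tcp_rot: [3.141, 0.0, 2.037]
ft_force: [0.8, 0.2, 0.4]
opening: 0.847
grip_force: 0.0
t: 18.1
eef_pos: [492.2, 82.9, 103.9]
tcp_rot: [3.139, 0.001, 2.037]
ft_force: [0.7, 0.1, -1.4]
opening: 0.42
grip_force: 29.9
t 18.1 tcp [492.219  82.862 103.895] yaw 2.037 F [ 0.69   0.11  -1.445] open 0.42 grip 29.9
units [-1.744  1.133  0.065] turn 6.94855996484853
```

```bash
python3 -m inch '[[[-0.3,0.2,0],0,1],[[-0.4,0.3,0],0,1],[[-0.5,0.3,0],0,1],[[-0.54,0.33,0],0,1],[[0,0,0],1,1],[[0,0,0],1,1],[[0,0,0],1,1],[[0,0,0],1,1],[[0,0,0],1,1],[[0,0,0],1,1]]'
python3 -m inch '[[[0,0,0],0.95,1],[[0,0.3,0],0,1],[[0,0.4,0],0,1],[[0,0.2,0],0,1],[[0,0,0],0,1],[[0,0,0],0,1],[[0,0,0],0,1],[[0,0,0],0,1],[[0,0,0],0,1],[[0,0,0],0,1]]'
python3 - <<'E'
from h import *
togo(678.2,28.5,56,1.431)
p=eyes.read_camera('wrist'); cv2.imwrite('pics/w4.png',p['pixels'][:,:,::-1])
for n in T:
    for d in eyes.cut_out(n,p)[:1]:
        h=cv2.convexHull(np.argwhere(d['mask'])[:,::-1].astype(np.int32))[:,0]; print(n,d['score'],rect(plane(p,h,6)))
E
```

```text
t: 19.35
eef_pos: [598.8, 20.1, 101.6]
tcp_rot: [-3.14, -0.0, 1.511]
ft_force: [0.4, 0.3, -1.9]
opening: 0.422
grip_force: 29.9
t: 20.6
eef_pos: [652.6, 12.6, 102.5]
tcp_rot: [3.141, -0.0, 1.431]
ft_force: [0.8, 0.2, -1.5]
opening: 0.418
grip_force: 29.9
t 20.6 tcp [652.612  12.556 102.465] yaw 1.431 F [ 0.825  0.221 -1.487] open 0.418 grip 29.9
units [0.323 0.385 0.774] turn -0.0012054683353042211
tag_white 0.78 (array([ 656.676, -132.257]), (29.06839370727539, 46.74885940551758), np.float64(1.4320590829652733))
tag_lilac 0.39 (array([ 655.747, -132.675]), (28.02419090270996, 46.84276580810547), np.float64(1.4306020675328908))
tag_black 0.58 (array([678.737,  27.817]), (46.89876937866211, 63.15751647949219), np.float64(-0.12123375072313212))
tag_tan 0.79 (array([675.14 , 109.736]), (36.00539779663086, 74.96226501464844), np.float64(0.49291623036338694))
```

View pics/w4.png

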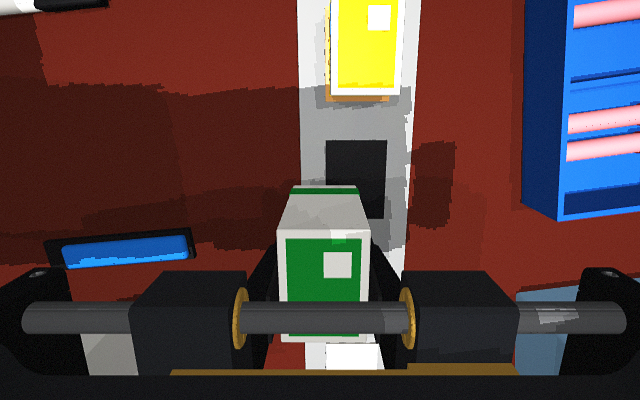

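Green is square in the grip (foot edge at row 185, cols 289–357). The black tag spans roughly (326–387, 140–219), and yellow stands on tan.

```bash
cat >> h.py <<'E'
def held(p,foot,top,zf,H):
    s=env.state(); r=s['tcp_rot'][2]; R=np.array([[np.cos(r),np.sin(r)],[np.sin(r),-np.cos(r)]]); o=np.array(s['eef_pos'])[:2]
    print('foot edge in tool',(plane(p,foot,zf)-o)@R.T,'top',(plane(p,top,zf+H)-o)@R.T)
E
python3 - <<'E'
from h import *
p=eyes.read_camera('wrist')
held(p,[[289,185.5],[357,185.5]],[[277,229.5],[370,229.5]],54,80)
togo(678.5,28.3,55.5,1.431)
E
```

```text
foot edge in tool [[ 26.513 -23.203]
 [ 26.484  20.104]] top [[ 26.852 -20.669]
 [ 26.829  18.327]]
t 20.9 tcp [652.632  12.56  102.41 ] yaw 1.431 F [ 0.247  0.239 -0.583] open 0.419 grip 29.9
units [0.32  0.39  0.782] turn -0.0010586542036516349
```

```bash
python3 -m inch '[[[0.1,0.1,0],0,1],[[0.14,0.2,0],0,1],[[0.1,0.09,0],0,1],[[0,0,0],0,1],[[0,0,0.2],0,1],[[0,0,0.2],0,1],[[0,0,0.2],0,1],[[0,0,0.1],0,1],[[0,0,0.05],0,1],[[0,0,0.02],0,1]]'
python3 -m inch '[[[0,0,0.02],0,1],[[0,0,0],0,1],[[0,0,0],0,1],[[0,0,0],0,1],[[0,0,0],0,0.2],[[0,0,0],0,-0.2],[[0,0,0],0,-0.6],[[0,0,0],0,-1],[[0,0,0],0,-1],[[0,0,0],0,-1]]'
python3 -c "
from h import *
togo(460.3,-84,190,1.571+.134)"
```

```text
t: 22.15
eef_pos: [678.8, 29.5, 56.3]
tcp_rot: [3.141, -0.0, 1.431]
ft_force: [-0.3, 0.3, -1.7]
opening: 0.419
grip_force: 29.9
t: 23.4
eef_pos: [678.7, 29.5, 55.0]
tcp_rot: [3.142, -0.0, 1.431]
ft_force: [-0.9, 0.1, 0.7]
opening: 0.887
grip_force: 0.0
t 23.4 tcp [678.659  29.488  55.048] yaw 1.431 F [-0.929  0.062  0.708] open 0.887 grip 0.0
units [-2.381 -3.34  -2.249] turn -3.1418814383540616
```

```bash
python3 -m inch '[[[0,0,-0.3],0,-1],[[0,0,-0.6],0,-1],[[0,0,-0.7],0,-1],[[0,0,-0.6],0,-1],[[0,0,-0.3],0,-1],[[-0.3,-0.4,0],0,-1],[[-0.4,-0.6,0],0,-1],[[-0.4,-0.6,0],0,-1],[[-0.4,-0.6,0],0,-1],[[-0.4,-0.6,0],0,-1]]'
python3 -m inch '[[[-0.3,-0.4,0],0,-1],[[-0.18,-0.14,0],0,-1],[[0,0,0],-1,-1],[[0,0,0],-1,-1],[[0,0,0],-1,-1],[[0,0,0],-0.14,-1],[[0,0,0],0,-1],[[0,0,0],0,-1],[[0,0,0],0,-1],[[0,0,0],0,-1]]'
python3 - <<'E'
from h import *
p=eyes.read_camera('wrist'); cv2.imwrite('pics/w5.png',p['pixels'][:,:,::-1])
uv=proj(p,[460.3,-84,105])[0]; h=panel(p,'carton_blue',uv); r=rect(plane(p,h,105)); print(uv,r)
togo(*r[0],70,1.571+r[2])
E
```

```text
t: 24.65
eef_pos: [494.8, -60.4, 204.9]
tcp_rot: [-3.141, -0.0, 1.431]
ft_force: [0.8, -0.6, 0.3]
opening: 1.0
grip_force: 0.0
t: 25.9
eef_pos: [460.3, -84.0, 205.0]
tcp_rot: [3.142, -0.0, 1.705]
ft_force: [-0.5, 0.5, -0.1]
opening: 0.999
grip_force: 0.0
[325.125 203.084] (array([460.041, -83.271]), (31.938844680786133, 47.342403411865234), np.float64(0.133063653765697))
t 25.95 tcp [460.304 -83.952 205.023] yaw 1.705 F [ 0.696 -0.193 -0.494] open 1.003 grip 0.0
units [ 0.012 -0.003  2.25 ] turn 0.007159737527329062
```

View pics/w5.png

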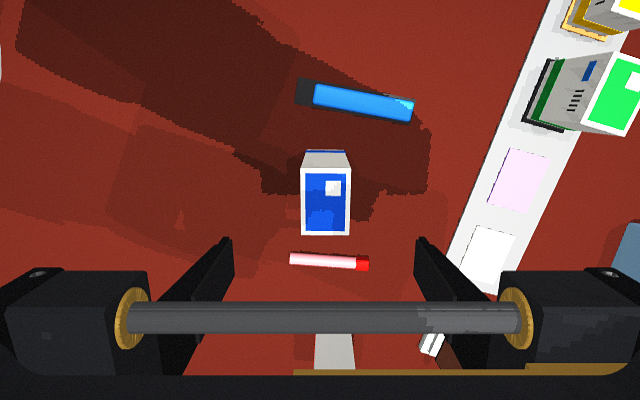

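Blue is centred between the fingers at about (325, 200) px. Gripping it now.

```bash
python3 -m inch '[[[0.01,0,0.3],0,-1],[[0,0,0.4],0,-1],[[0,0,0.4],0,-1],[[0,0,0.4],0,-1],[[0,0,0.4],0,-1],[[0,0,0.3],0,-1],[[0,0,0.05],0,-1],[[0,0,0],0,-1],[[0,0,0],0,1],[[0,0,0],0,1]]'
python3 -m inch '[[[0,0,0],0,1],[[0,0,0],0,1],[[0,0,0],0,1],[[0,0,0],0,1],[[0,0,0],0,1],[[0,0,0],0,1],[[0,0,-0.2],0,1],[[0,0,-0.4],0,1],[[0,0,-0.3],0,1],[[0,0,0],0,1]]'
python3 -m inch '[[[0,0,0],1,1],[[0,0,0],1,1],[[0,0,0],1,1],[[0,0,0],0.15,1],[[0,0,0],0,1],[[0,0,0],0,1],[[0,0,0],0,1],[[0,0,0],0,1],[[0,0,0],0,1],[[0,0,0],0,1]]'
python3 -c "
from h import *
togo(666.2,-60.3,124,1.431)"
```

```text
t: 27.2
eef_pos: [460.5, -83.4, 70.6]
tcp_rot: [3.141, 0.0, 1.705]
ft_force: [1.6, 0.2, -0.4]
opening: 0.844
grip_force: 0.0
t: 28.45
eef_pos: [460.7, -83.5, 125.4]
tcp_rot: [3.139, 0.001, 1.705]
ft_force: [-0.5, -0.5, -1.1]
opening: 0.42
grip_force: 29.9
t: 29.7
eef_pos: [460.2, -83.4, 124.0]
tcp_rot: [3.142, -0.0, 1.43]
ft_force: [-0.1, -0.1, -0.7]
opening: 0.416
grip_force: 29.9
t 29.7 tcp [460.223 -83.356 124.027] yaw 1.43 F [-0.111 -0.085 -0.696] open 0.416 grip 29.9
units [0.862 3.345 0.   ] turn -0.010763871285313267
```

```bash
python3 -m inch '[[[0.1,0.3,0],0,1],[[0.1,0.4,0],0,1],[[0.1,0.5,0],0,1],[[0.1,0.5,0],0,1],[[0.1,0.5,0],0,1],[[0.06,0.4,0],0,1],[[0,0.2,0],0,1],[[0,0,0],0,1],[[0,0,0],0,1],[[0,0,0],0,1]]'
python3 - <<'E'
from h import *
togo(666.2,-60.3,77,1.431)
p=eyes.read_camera('wrist'); cv2.imwrite('pics/w6.png',p['pixels'][:,:,::-1])
for d in eyes.cut_out('tag_lilac',p)[:1]:
    h=cv2.convexHull(np.argwhere(d['mask'])[:,::-1].astype(np.int32))[:,0]; print(d['score'],rect(plane(p,h,6)))
E
```

```text
t: 30.95
eef_pos: [630.7, -73.7, 124.2]
tcp_rot: [-3.141, -0.0, 1.43]
ft_force: [-0.4, -0.3, -1.8]
opening: 0.426
grip_force: 29.9
t 30.95 tcp [630.691 -73.739 124.196] yaw 1.43 F [-0.376 -0.284 -1.843] open 0.426 grip 29.9
units [0.305 0.554 0.787] turn -0.01365933240357053
0.88 (array([666.331, -60.925]), (45.48084259033203, 61.23697280883789), np.float64(-0.13583825982501765))
```

View pics/w6.png

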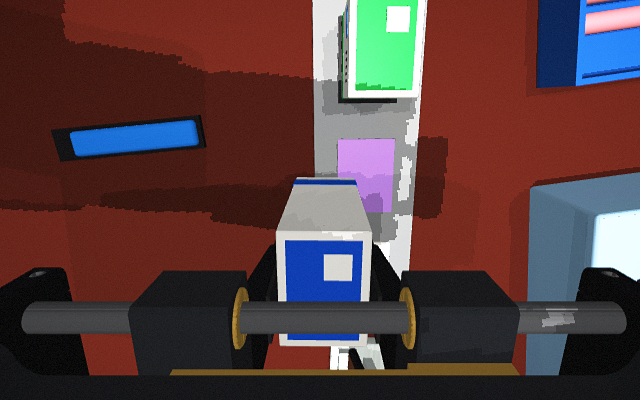

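Blue hangs square (foot edge at row 178, cols 294–357), and the lilac tag at (338–395, 138–212) measures at (666.3, −60.9). Placing it.

```bash
python3 -m inch '[[[0.1,0.2,0],0,1],[[0.1,0.2,0],0,1],[[0.11,0.15,0],0,1],[[0,0,0],0,1],[[0,0,0.2],0,1],[[0,0,0.2],0,1],[[0,0,0.2],0,1],[[0,0,0.1],0,1],[[0,0,0.05],0,1],[[0,0,0.02],0,1]]'
python3 -m inch '[[[0,0,0.02],0,1],[[0,0,0],0,1],[[0,0,0],0,1],[[0,0,0],0,1],[[0,0,0],0,0.2],[[0,0,0],0,-0.2],[[0,0,0],0,-0.6],[[0,0,0],0,-1],[[0,0,0],0,-1],[[0,0,0],0,-1]]'
python3 -c "
from h import *
togo(494.8,-281.5,230,1.571+.04)"
```

```text
t: 32.3
eef_pos: [666.6, -59.9, 77.8]
tcp_rot: [3.141, -0.0, 1.43]
ft_force: [0.3, 0.3, -1.6]
opening: 0.42
grip_force: 29.9
t: 33.55
eef_pos: [666.5, -59.9, 76.6]
tcp_rot: [3.142, -0.0, 1.43]
ft_force: [-0.2, -0.0, 0.2]
opening: 0.892
grip_force: 0.0
t 33.55 tcp [666.547 -59.906  76.627] yaw 1.43 F [-0.181 -0.027  0.189] open 0.892 grip 0.0
units [-4.058 -2.316 -2.556] turn -2.0742417706588743
```

```bash
python3 -m inch '[[[0,0,-0.3],0,-1],[[0,0,-0.6],0,-1],[[0,0,-0.7],0,-1],[[0,0,-0.6],0,-1],[[0,0,-0.36],0,-1],[[-0.2,-0.3,0],0,-1],[[-0.4,-0.5,0],0,-1],[[-0.5,-0.5,0],0,-1],[[-0.5,-0.5,0],0,-1],[[-0.6,-0.3,0],0,-1]]'
python3 -m inch '[[[-0.6,-0.2,0],0,-1],[[-0.6,0,0],0,-1],[[-0.4,0,0],0,-1],[[-0.26,-0.02,0],0,-1],[[0,0,0],-1,-1],[[0,0,0],-1,-1],[[0,0,0],-0.07,-1],[[0,0,0],0,-1],[[0,0,0],0,-1],[[0,0,0],0,-1]]'
python3 - <<'E'
from h import *
p=eyes.read_camera('wrist'); cv2.imwrite('pics/w7.png',p['pixels'][:,:,::-1])
uv=proj(p,[494.8,-281.5,130])[0]; h=panel(p,'carton_red',uv); r=rect(plane(p,h,130)); print(uv,r)
togo(*r[0],92,1.571+r[2])
E
```

```text
t: 34.8
eef_pos: [522.0, -173.3, 231.8]
tcp_rot: [3.14, 0.0, 1.431]
ft_force: [0.0, 0.1, -0.5]
opening: 1.002
grip_force: 0.0
t: 36.05
eef_pos: [494.6, -281.5, 230.2]
tcp_rot: [3.142, -0.0, 1.61]
ft_force: [-0.0, 0.3, -0.7]
opening: 1.003
grip_force: 0.0
[325.445 202.857] (array([ 494.92 , -280.524]), (32.245479583740234, 48.04447555541992), np.float64(0.07752605910367094))
t 36.1 tcp [ 494.548 -281.531  230.202] yaw 1.61 F [-0.028  0.737  0.312] open 1.001 grip 0.0
units [0.017 0.007 2.303] turn -0.4383377494280972
```

View pics/w7.png

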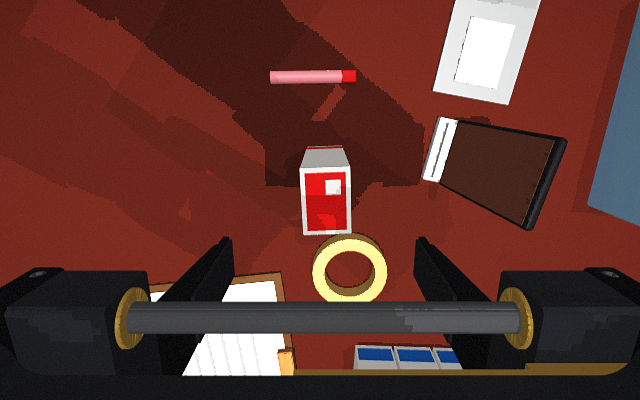

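The wrist view shows red at about (326, 200) px with its yaw some 2° off the tool. I'll correct that and grip.

```bash
python3 -m inch '[[[0.02,0.01,0.3],-0.44,-1],[[0,0,0.4],0,-1],[[0,0,0.4],0,-1],[[0,0,0.4],0,-1],[[0,0,0.4],0,-1],[[0,0,0.3],0,-1],[[0,0,0.1],0,-1],[[0,0,0],0,-1],[[0,0,0],0,1],[[0,0,0],0,1]]'
python3 -m inch '[[[0,0,0],0,1],[[0,0,0],0,1],[[0,0,0],0,1],[[0,0,0],0,1],[[0,0,0],0,1],[[0,0,0],0,1],[[0,0,-0.2],0,1],[[0,0,-0.4],0,1],[[0,0,-0.3],0,1],[[0,0,0],0,1]]'
python3 -m inch '[[[0,0,0],1,1],[[0,0,0],1,1],[[0,0,0],0.51,1],[[0,0,0],0,1],[[0,0,0],0,1],[[0,0,0],0,1],[[0,0,0],0,1],[[0,0,0],0,1],[[0,0,0],0,1],[[0,0,0],0,1]]'
python3 -c "
from h import *
togo(530,-165,146,1.431)"
```

```text
t: 37.35
eef_pos: [495.3, -280.5, 92.9]
tcp_rot: [3.141, 0.001, 1.649]
ft_force: [0.3, -0.0, 0.6]
opening: 0.846
grip_force: 0.0
t: 38.6
eef_pos: [495.6, -280.7, 147.8]
tcp_rot: [3.139, 0.002, 1.649]
ft_force: [0.7, -0.0, -1.5]
opening: 0.423
grip_force: 29.9
t: 39.85
eef_pos: [495.1, -280.3, 146.2]
tcp_rot: [3.142, -0.0, 1.43]
ft_force: [0.1, 0.3, -1.9]
opening: 0.42
grip_force: 29.9
t 39.85 tcp [ 495.098 -280.315  146.198] yaw 1.43 F [ 0.059  0.294 -1.851] open 0.42 grip 29.9
units [1.985 0.306 0.003] turn -0.010673928786991724
```

```bash
python3 -m inch '[[[0.3,0,0],0,1],[[0.5,0,0],0,1],[[0.5,0,0],0,1],[[0.5,0.1,0],0,1],[[0.2,0.3,0],0,1],[[0,0.5,0],0,1],[[0,0.5,0],0,1],[[0,0.3,0],0,1],[[0,0,0],0,1],[[0,0,0],0,1]]'
python3 - <<'E'
from h import *
togo(653.6,-149.5,98.6,1.431)
p=eyes.read_camera('wrist'); cv2.imwrite('pics/w8.png',p['pixels'][:,:,::-1])
for d in eyes.cut_out('tag_white',p)[:1]:
    h=cv2.convexHull(np.argwhere(d['mask'])[:,::-1].astype(np.int32))[:,0]; print(d['score'],rect(plane(p,h,6)))
E
```

```text
t: 41.1
eef_pos: [612.1, -175.0, 146.0]
tcp_rot: [-3.141, -0.0, 1.43]
ft_force: [-0.1, 0.2, -0.9]
opening: 0.42
grip_force: 29.9
t 41.1 tcp [ 612.137 -175.022  146.031] yaw 1.43 F [-0.093  0.163 -0.878] open 0.42 grip 29.9
units [0.518 0.625 0.791] turn -0.006898636386225574
0.78 (array([ 653.841, -149.856]), (46.052490234375, 61.043922424316406), np.float64(-0.14112277037606188))
```

View pics/w8.png

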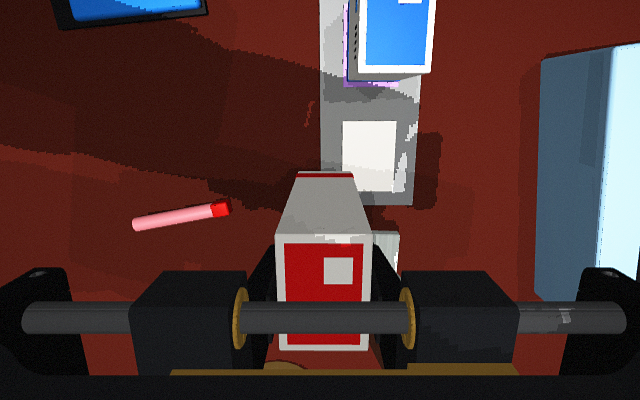

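Red hangs upright with its foot edge at row 172. The white tag at (342–397, 121–190) measures at (653.8, −149.9), and blue stands on lilac. Placing red, moving away from the phone first.

```bash
python3 -m inch '[[[0.25,0,0],0,1],[[0.27,0.1,0],0,1],[[0,0.3,0],0,1],[[0,0.22,0],0,1],[[0,0,0],0,1],[[0,0,0.2],0,1],[[0,0,0.2],0,1],[[0,0,0.2],0,1],[[0,0,0.1],0,1],[[0,0,0.05],0,1]]'
python3 -m inch '[[[0,0,0.02],0,1],[[0,0,0.02],0,1],[[0,0,0],0,1],[[0,0,0],0,1],[[0,0,0],0,0.2],[[0,0,0],0,-0.2],[[0,0,0],0,-0.6],[[0,0,0],0,-1],[[0,0,0],0,-1],[[0,0,0],0,-1]]'
python3 -m inch '[[[0,0,-0.2],0,-1],[[0,0,-0.5],0,-1],[[0,0,-0.6],0,-1],[[0,0,-0.6],0,-1],[[0,0,-0.5],0,-1],[[0,-0.3,-0.3],0,-1],[[0,-0.6,0],0,-1],[[0,-0.6,0],0,-1],[[0,-0.6,0],0,-1],[[0,-0.3,0],0,-1]]'
python3 - <<'E'
from h import *
t=eyes.read_camera('top');s=eyes.read_camera('side')
for k,p in (('top1',t),('side1',s)): cv2.imwrite(f'pics/{k}.png',p['pixels'][:,:,::-1])
tags=[(653.5,-149.5),(666,-60.4),(678.6,28.8),(691.1,117.9)]
for n,H,(x,y) in zip(C,(130,105,80,55),tags):
    h=[panel(p,n,proj(p,[x,y,H+6])[0]) for p in (t,s)]
    X=tri([t,s],[centroid(a) for a in h]); R=[rect(plane(p,a,X[2])) for p,a in zip((t,s),h)]
    print(n,X,R[0][0],R[1][0],'off',X[:2]-[x,y],'yaw',R[0][2],R[1][2])
for n in ('phone','sanitiser'):
    print(n,[plane(p,np.array(eyes.spot_point(n,p)[0]['centre'])[::-1],0)[0] for p in (t,s)])
E
```

```text
t: 42.45
eef_pos: [654.0, -150.2, 100.7]
tcp_rot: [-3.141, -0.0, 1.43]
ft_force: [0.4, 0.9, -1.5]
opening: 0.421
grip_force: 29.9
t: 43.7
eef_pos: [654.1, -150.2, 98.8]
tcp_rot: [3.142, -0.0, 1.43]
ft_force: [-0.4, 0.5, -0.3]
opening: 0.891
grip_force: 0.0
t: 44.95
eef_pos: [510.1, -129.6, 262.0]
tcp_rot: [3.141, 0.0, 1.43]
ft_force: [-0.3, 0.2, -0.2]
opening: 1.002
grip_force: 0.0
carton_red [ 651.486 -152.864  138.78 ] [ 653.415 -150.962] [ 651.523 -152.134] off [-2.014 -3.364] yaw -0.13531321761610854 -0.1368245615347285
carton_blue [663.966 -62.97  113.493] [666.036 -61.133] [663.311 -62.263] off [-2.034 -2.57 ] yaw -0.15008950060830417 -0.1441812777299634
carton_green [675.783  26.737  88.479] [677.306  28.829] [675.929  27.019] off [-2.817 -2.063] yaw -0.08420968630052353 -0.12805810101646017
carton_yellow [687.985 114.782  64.313] [689.92  116.595] [687.238 115.732] off [-3.115 -3.118] yaw -0.144537874999925 -0.11504256697897042
phone [array([ 635.859, -259.596]), array([ 635.254, -252.838])]Traceback (most recent call last):
  File "<stdin>", line 10, in <module>
IndexError: list index out of range
```

View pics/side1.png

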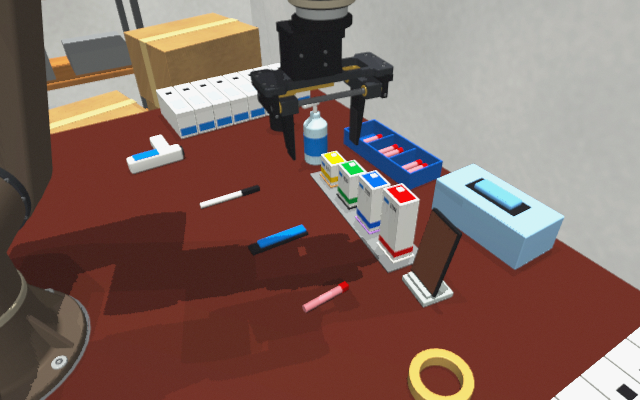

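View pics/top1.png

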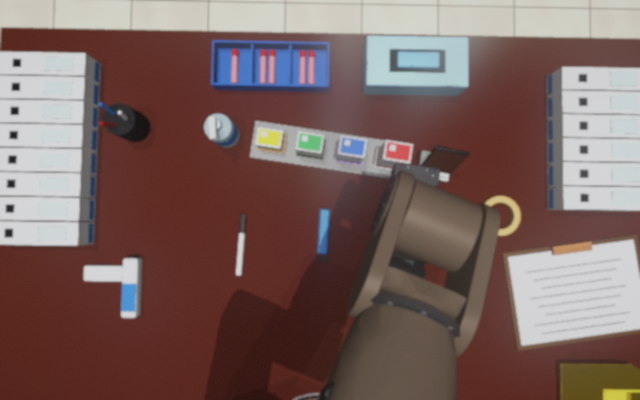

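All four cartons stand upright and in order. Once the roughly (−1, −3) mm triangulation bias seen on blue is taken out, each is within about 2 mm of its tag centre. The phone and bottle look unmoved in the pictures, and the gripper is clear.

```bash
python3 -c "
from cell import env
print(env.job_done())"
```

```text
the job is handed in; nothing more can be done
None
```

The four cartons stand upright on the tags in height order (red next to the phone, then blue, green, and yellow next to the sanitiser), each within about 2 mm of its tag centre by the last camera check, the phone and bottle look unmoved, and the job was handed in at about 45 s.

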